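Set a snap fastener on the guarded press

ROBOT

A 6-joint arm with a two-finger parallel gripper is mounted at the origin on the work surface; the furniture and walls round the work are solid. World frame = base frame: x ahead of the robot, y to its left, z up, the work surface at z = 0. Lengths are in mm, angles in rad, forces in N, time in s.
With the tool pointing down it reaches from about 275 to 975 mm from the base axis. Payload 8.4 kg.
Tool frame: the origin (TCP) lies midway between the tips of the shut fingers; the grasp point (between the pads) lies 19 mm behind it; z points along the fingers, y is the line along which they close (so a half turn about z gives the same grasp; the last joint's range is limited). The gripper opens to 92 mm and grips with 3 to 60 N. Pads are 20 mm wide; open, the fingers measure 128 mm over their backs; the gripper's body (75 mm by 189 mm) begins 69 mm behind the grasp point.
Start: joints at [-0.002, 0.353, 1.633, -0, 1.155, -0.002], TCP at [625.002, -0, 214.583] pointing down, gripper open.
Joint ranges: [-2.63, 2.63], [-0.92, 2.1], [0.06, 2.66], [-1.3, 4.44], [0, 2.69], [-3.02, 3.02]. Speed limits (rad/s): [2.22, 2.22, 2.79, 3.14, 3.14, 3.14].

INTERFACE

Orientations are given as a unit quaternion [x, y, z, w].
In Python, from bench import robot gives the robot as it stands. The module is installed in compiled form; this text tells all that it offers.
- The arm moves only by the shell command python3 -m creep 'ROWS' [OPENING]. ROWS is JSON, a list of rows, each an object of numbers: "tx", "ty", "tz": the shift along the tool's x, y, z in m; "turn": the turn about the tool's z in rad. A call has 1 to 20 rows; each row is the pose to reach, as a shift and turn from the pose commanded when the call began, along the tool's axes at that moment; what a row does not reach only later rows make up. A row lasts 1/12 s, in which the tool goes at most 41.7 mm and 7.16 degrees, less where a joint would pass 70% of its speed; a pose out of reach is approached as far as the arm can. A call with a gripper value outside its range is refused whole. OPENING is the opening, from 0 (shut) to 1 (fully open), set as the call begins (- or left out, the last holds). The fingers move at their own pace and stop on an object; the grip force is fixed at half the most. Time passes only in rows, so rows that repeat a pose let the fingers close. It gives the time, the measured TCP pose, the force, the opening and the grip force at its end, in the units of the state.
- robot.observe(): the state, without advancing time (a new reading comes with each control period).
- robot.read_camera(name): name is "scene" or "side" or "wrist"; returns (picture, depth): 420x560x3 uint8, blue, green, red; 420x560 float32, mm along the optical axis (not along the pixel's ray), 0 where there is no reading.
- robot.camera_info(name): a dict with "intrinsics" (3x3 intrinsics, pixels), "k1" (the pictures are not rectified: a ray, as slopes to the right and down, at radius r is drawn at 1 + k1 r^2 times it, then the intrinsics apply), "R" (3x3) and "t" (3): a world point X has camera coordinates R X + t; the wrist camera has in their place "mount" (4x4, takes a point from camera to tool coordinates, whose origin is the TCP and whose axes are the flange's). Camera axes: x right, y down, z forward; pixel columns grow to the right and rows downward; lengths in mm; the calibration is good to about 2 mm. A picture is of the moment at which its call begins: read the wrist's pose just before it. camera_info takes no time and is no camera call.
- robot.finish_job(): hands the job in; it is judged then, once.
Trained networks look in the newest picture that a camera, given by its name, has taken for a name from the list of things; names that differ only in an ending like _2 or _b are one class to them, and where a whole thing is asked for, a point or a joint stands for the part that bears it (a point fixed in the world has none). Each returns a list of dicts, best first, with "p" (0 to 1); they miss things now and then, are a little off and sometimes report something else, mostly with a low value. They report only what shows in the picture. A call takes as long as a camera call.
- robot.regions_of(name, camera): "pixels" (420x560 bool, what is visible of it) and "bbox" ([centre column, centre row, width, height] in pixels, round what is visible of it).
The state is a dict: "t": time; "joints": joint angles; "joint_velocities": joint speeds; "joint_efforts": joint torques, N m; "ee_pos": TCP position; "tcp_rot": TCP orientation; "force": force on the tool from outside, world axes, zero at the start; "torque": the same for the moment, N m; "finger_gap": finger opening in mm; "finger_force": force on a finger pad.
Only numpy, scipy, OpenCV 4.12 (cv2) and the standard library are available. Lean on these libraries where they do the work, as an engineer would, in place of code of your own. Each camera call takes 0.05 s, during which the arm holds its last target. There are 200 camera calls.

TASK

Set the snap fastener: with the fingertips, push the blue tab of the press all the way in to its stop, then reach down through the window in the top of the yellow guard, press the red lever fully down, keep it down for a good second, let it spring back up and withdraw. Never touch the yellow guard, do not press the lever before the tab is fully in, and do not pinch the tab between the fingers. Leave everything else on the worktop where it stands.

Things in the scene. Friction and masses are not known exactly. Their poses are not given: they have to be found in the camera images.
- press: Grey bench press for snap fasteners, fixed to the worktop, 150 mm (x) by 130 mm (y). Origin on the worktop under it; +x is its rear (away from the robot), -x its front, where the blue tab stands out, +y its left, z up. It stands turned by up to 0.25 rad. The yellow guard cage on it is fixed; with it the press reaches from x = -83 to +65 mm and y = +-75 mm and is 150 mm high.
- window (a point): Centre of the window in the guard's top, level with the upper face of the guard (150 mm above the worktop). The clear opening is 90 mm along the press's x and 110 mm along its y; the guard's top plate is 6 mm thick. Axes as the press. Fingers that are closed pass easily; widely opened ones do not.
- paddle (a point): Centre of the upper face of the red lever's paddle (36 mm along x, 50 mm along y) that shows under the window. At rest it is 128 mm above the worktop, 22 mm below the guard's upper face, and tilted 0.26 rad (front edge up); pressed fully down it is level at 112 mm, 38 mm below the guard's upper face. The lever pivots about a level axis 65 mm behind the paddle, at 100 mm height.
- lever (a joint): Angle of the red lever in rad: 0 at rest (up), 0.26 fully down at its solid stop. A spring returns it; at the paddle it takes about 5 N to start and 9 N at the bottom.
- tab (a point): Centre of the width of the front face of the upright blue tab on the carriage. The tab is 60 mm wide (press y), 10 mm thick (press x), its top is 75 mm and this point 45 mm above the worktop. Axes as the press; the tab is pushed along the press's +x.
- carriage (a joint): How far the carriage with the blue tab is pushed in, in m: 0 fully out, 0.045 fully in at its solid stop. It slides with about 2 N of friction and stays where it is left. Fully in, the tab's front face stands 49 mm in front of the guard.
- cup: Bystander, leave alone: white plastic dosing cup, 63 mm across and 49 mm tall, standing at the right of the press. Origin at the centre of its underside.
- spool: Bystander, leave alone: blue thread spool, 24 mm across and 31 mm tall, standing at the left of the press. Origin at the centre of its underside.
- soap: Bystander, leave alone: pink soap bar, 48x75x20 mm, lying at the right, in front of the cup. Origin at the centre of its underside.
- tape: Bystander, leave alone: roll of masking tape, 98x96x25 mm, lying flat to the left. Origin at the centre of its underside.
- blackspool: Bystander, leave alone: black thread spool, 23 mm across and 29 mm tall, standing at the right. Origin at the centre of its underside.

How it is judged (in metres and radians):
On the way, in this order (a step that is already met when the one before it is completed fails the run):
1. the blue tab is pushed in to its stop, the lever still up (value of joint carriage above 0.0415 m and value of joint lever below 0.05 rad), for 0.1 s.
2. the red lever is pressed fully down by the fingers and kept down (value of joint lever above 0.225 rad and value of joint carriage above 0.0415 m and contact force between the fingers and lever above 1 N), for 0.8 s.
At the end, for the whole second after the job is handed in: The tab is in to within 3.5 mm of its stop, the lever, after being held within 0.035 rad of its bottom stop for at least 0.8 s, is back up to within 0.03 rad, and the loose things are at rest (value of joint lever below 0.03 rad and value of joint carriage above 0.0415 m and linear speed of each of cup, spool, soap, tape, blackspool below 0.02 m/s); the robot touches nothing.
It fails at once if any part of the robot touches the yellow guard (contact force between any of the fingers, the arm and guard above 0.3 N).
It fails at once if the lever is pressed before the tab is fully in (value of joint lever above 0.06 rad and value of joint carriage below 0.04 m).
It fails at once if the tab is pinched between the fingers (contact force between the fingers and carriage above 0.5 N and x of the grasp point in the frame of tab between 0.001 and 0.009 m and y of the grasp point in the frame of tab between -0.03 and 0.03 m and z of the grasp point in the frame of tab between -0.04 and 0.03 m).
It fails at once if a bystander is moved by more than 15 mm or lifted (distance of any of cup, spool, soap, tape, blackspool from where it was at the start of the episode above 0.015 m).
It also fails if it takes over 48 s, if anything falls off the work surface, if the arm or the gripper's body presses on something with over 40 N, if the wrist force passes 120 N, or if a joint passes its speed limit or range.

## Working session

There is one attempt and no reset: what is moved stays moved. The work goes in short steps, Python scripts to look and compute and a shell command to move; the robot and the scene stay as the last step left them, time stands still between calls to the robot, and variables do not carry over. Pictures are saved under pics/ and viewed, at most 10 in all, crops included, and the job is handed in when it is done.

```bash
mkdir -p pics; cat > h.py <<'E'
import numpy as np,cv2
from bench import robot
def cloud(cam,obs=None):
    """world coords (mm) per pixel"""
    pic,d=robot.read_camera(cam); ci=robot.camera_info(cam)
    K=np.array(ci["intrinsics"],float);k1=ci["k1"]
    v,u=np.mgrid[0:420,0:560].astype(np.float64)
    pts=np.stack([u.ravel(),v.ravel()],1)[:,None]
    n=cv2.undistortPoints(pts,K,np.array([k1,0,0,0.]))[:,0]
    P=np.c_[n,np.ones(len(n))]*d.ravel()[:,None]
    if "mount" in ci:
        from scipy.spatial.transform import Rotation as Ro
        M=np.array(ci["mount"]);P=P@M[:3,:3].T+M[:3,3]
        P=P@Ro.from_quat(obs["tcp_rot"]).as_matrix().T+np.array(obs["ee_pos"])
    else:
        P=(P-np.array(ci["t"]))@np.array(ci["R"])
    P[d.ravel()==0]=np.nan
    return pic,P.reshape(420,560,3)
E
python3 - <<'E'
from h import *
o=robot.observe();print({k:np.round(v,3) for k,v in o.items()})
for c in["scene","side","wrist"]:
    pic,P=cloud(c,o);cv2.imwrite(f"pics/{c}0.png",pic);np.save(f"{c}0.npy",P)
    for n in["press","paddle","tab","window","cup","spool","soap","tape","blackspool"]:
        try:
            for r in robot.regions_of(n,c)[:1]:
                m=r["pixels"];print(c,n,round(r["p"],2),np.round(r["bbox"]),np.round(np.nanmedian(P[m],0)),np.round(np.nanpercentile(P[m],[3,97],axis=0)).tolist())
        except Exception as e: print(c,n,e)
E
```

```text
{'t': np.float64(0.0), 'joints': array([-0.002,  0.354,  1.634, -0.   ,  1.155, -0.002]), 'joint_velocities': array([-0.003, -0.001,  0.001,  0.   , -0.001,  0.   ]), 'joint_efforts': array([-2.0000e-03, -5.9385e+01, -3.3422e+01,  6.9000e-02,  2.3000e-02,
       -0.0000e+00]), 'ee_pos': array([ 6.24500e+02, -1.50000e-02,  2.13889e+02]), 'tcp_rot': array([ 0.707,  0.707, -0.   , -0.   ]), 'force': array([-0.804, -0.074, -0.657]), 'torque': array([ 0.023,  0.056, -0.032]), 'finger_force': np.float64(0.0), 'finger_gap': np.float64(91.81)}
scene press 0.94 [243. 198.  84. 107.] [574.  27.  65.] [[453.0, -41.0, 8.0], [672.0, 105.0, 150.0]]
scene paddle 0.91 [247. 180.  27.  35.] [607.  29. 123.] [[582.0, 8.0, 57.0], [658.0, 52.0, 132.0]]
scene tab 0.86 [229. 229.  55.  46.] [460.  31.  27.] [[452.0, 7.0, 12.0], [595.0, 63.0, 75.0]]
scene window 0.81 [240. 192.  89.  96.] [591.  17. 123.] [[531.0, -43.0, 9.0], [725.0, 108.0, 151.0]]
scene cup 0.97 [280. 244.  31.  35.] [504. -93.  31.] [[472.0, -121.0, 6.0], [529.0, -67.0, 50.0]]
scene spool 0.52 [192. 214.  11.  12.] [534. 144.  24.] [[52
[... 1251 characters left out ...]
8.0]]
wrist press 0.91 [220. 165. 275. 217.] [597.  45. 148.] [[461.0, -34.0, 12.0], [669.0, 108.0, 150.0]]
wrist paddle 0.84 [257. 170.  84.  68.] [602.  37. 127.] [[582.0, 14.0, 111.0], [637.0, 60.0, 132.0]]
wrist tab 0.71 [148. 157. 139.  69.] [466.  40.  24.] [[455.0, 14.0, 21.0], [558.0, 66.0, 75.0]]
wrist window 0.68 [243. 165. 224. 222.] [617.  46. 149.] [[534.0, -35.0, 37.0], [671.0, 109.0, 150.0]]
wrist cup 0.7 [148. 157. 133.  70.] [466.  40.  24.] [[454.0, 14.0, 21.0], [558.0, 66.0, 75.0]]
wrist spool 0.71 [186.  33.  28.  40.] [540. 150.  29.] [[528.0, 140.0, 1.0], [549.0, 162.0, 31.0]]
wrist tape 0.9 [43. 48. 85. 96.] [410. 134.  20.] [[344.0, 102.0, -1.0], [428.0, 185.0, 25.0]]
```

```bash
python3 - <<'E'
from h import *
for c in["scene","side","wrist"]:
    P=np.load(f"{c}0.npy");pic=cv2.imread(f"pics/{c}0.png")
    hsv=cv2.cvtColor(pic,cv2.COLOR_BGR2HSV)
    near=(abs(P[...,0]-580)<160)&(abs(P[...,1]-40)<130)
    yel=near&(abs(hsv[...,0].astype(int)-27)<10)&(hsv[...,1]>100)&(P[...,2]>143)&(P[...,2]<156)
    blue=near&(abs(hsv[...,0].astype(int)-112)<15)&(hsv[...,1]>90)&(P[...,2]>66)&(P[...,2]<80)&(P[...,0]<500)
    red=near&((hsv[...,0]<8)|(hsv[...,0]>172))&(hsv[...,1]>110)&(P[...,2]>110)
    for n,m in(("yel",yel),("blue",blue),("red",red)):
        if m.sum()<5: print(c,n,m.sum());continue
        q=P[m];print(c,n,m.sum(),np.round(q.mean(0),1),[np.round(x,1) for x in cv2.minAreaRect(q[:,:2].astype(np.float32))],np.round(np.percentile(q,[2,98],axis=0)).tolist())
a=[cv2.imread(f"pics/{c}0.png") for c in("scene","side")];w=cv2.imread("pics/wrist0.png")
cv2.imwrite("pics/m.png",np.hstack([cv2.resize(a[0][120:350,120:420],(400,306)),cv2.resize(w,(400,306))]))
E
```

```text
scene yel 1298 [599.5  29.1 148.8] [array([602.7,  32.4]), array([152.6, 145.4]), np.float64(89.3)] [[531.0, -42.0, 145.0], [671.0, 105.0, 151.0]]
scene blue 140 [454.7  33.4  72.1] [array([455.8,  34.3]), array([57.2, 10. ]), np.float64(87.7)] [[451.0, 6.0, 66.0], [460.0, 61.0, 76.0]]
scene red 151 [594.1  27.8 130.4] [array([599.6,  10.2]), array([37.3, 96.7]), np.float64(7.8)] [[581.0, 7.0, 123.0], [614.0, 54.0, 133.0]]
side yel 1560 [603.3  45.5 147.8] [array([600.7,  36.4]), array([154.6, 144.5]), np.float64(88.8)] [[531.0, -35.0, 144.0], [670.0, 112.0, 150.0]]
side blue 107 [454.9  42.4  71.5] [array([455.8,  40.9]), array([60.6,  9.6]), np.float64(89.1)] [[451.0, 12.0, 66.0], [460.0, 70.0, 75.0]]
side red 161 [594.9  35.8 142.3] [array([624.1,  16.5]), array([ 57.9, 111.1]), np.float64(68.5)] [[579.0, 12.0, 123.0], [631.0, 58.0, 396.0]]
wrist yel 23826 [612.1  47.2 149. ] [array([602.1,  36.5]), array([150.4, 143.7]), np.float64(88.8)] [[533.0, -36.0, 147.0], [672.0, 110.0, 150.0]]
wrist blue 885 [458.6  40.5  72.7] [array([457.5,  39.4]), array([58.1,  9.6]), np.float64(89.3)] [[453.0, 13.0, 67.0], [462.0, 68.0, 76.0]]
wrist red 2804 [598.2  37.7 127.5] [array([598.2,  36.7]), array([49.4, 34.6]), np.float64(88.3)] [[582.0, 13.0, 122.0], [615.0, 61.0, 132.0]]
```

View pics/m.png

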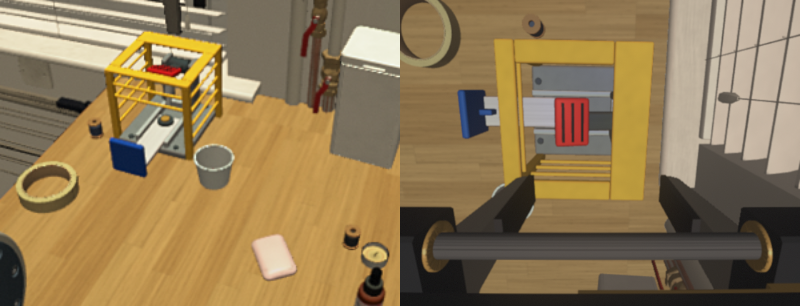

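The composite shows the press with the blue tab in front. In the wrist half the paddle is near (572,122) and the tab near (472,113). The press yaw comes out at about -0.02 rad. The tab's front face is at x≈452, y≈39.5, and the paddle is at (598,37). I'll turn the gripper crosswise, shut the fingers and go in front of the tab.

```bash
python3 -m creep '[{"tx":0.04,"ty":-0.2,"turn":-1.55},{"tx":0.04,"ty":-0.2,"turn":-1.55},{"tx":0.04,"ty":-0.2,"turn":-1.55},{"tx":0.04,"ty":-0.2,"turn":-1.55},{"tx":0.04,"ty":-0.2,"turn":-1.55},{"tx":0.04,"ty":-0.2,"turn":-1.55},{"tx":0.04,"ty":-0.2,"turn":-1.55},{"tx":0.04,"ty":-0.2,"turn":-1.55},{"tx":0.04,"ty":-0.2,"turn":-1.55},{"tx":0.04,"ty":-0.2,"turn":-1.55},{"tx":0.04,"ty":-0.2,"turn":-1.55},{"tx":0.04,"ty":-0.2,"turn":-1.55},{"tx":0.04,"ty":-0.2,"turn":-1.55},{"tx":0.04,"ty":-0.2,"turn":-1.55},{"tx":0.04,"ty":-0.2,"turn":-1.55}]' 0
python3 - <<'E'
from h import *
o=robot.observe();print(o["ee_pos"],o["joints"])
pic,P=cloud("wrist",o);cv2.imwrite("pics/w1.png",pic);print(robot.camera_info("wrist")["mount"])
pic,P=cloud("side");cv2.imwrite("pics/s1.png",pic);np.save("s1.npy",P)
P0=np.load("wrist0.npy");m=abs(P0[...,2]-149)<3
q=P0[m]
for y in(20,37,55):
    s=q[abs(q[:,1]-y)<4][:,0];h=np.histogram(s,bins=range(520,690,5));print(y,[(int(b),int(c)) for c,b in zip(*h) if c])
for x in(580,600):
    s=q[abs(q[:,0]-x)<4][:,1];h=np.histogram(s,bins=range(-50,130,5));print(x,[(int(b),int(c)) for c,b in zip(*h) if c])
E
```

```text
[ 6.25018359e+02 -1.53216507e-02  2.14566372e+02] [-2.42007327e-03  3.53041441e-01  1.63337829e+00 -8.31155803e-06
  1.15518280e+00 -2.43726157e-03]
[[-2.35303735e-04 -9.68810334e-01 -2.47803312e-01  7.00943183e+01]
 [ 9.99999930e-01 -2.99971207e-04  2.23207213e-04 -1.19719591e-01]
 [-2.90579313e-04 -2.47803242e-01  9.68810337e-01 -1.69903662e+02]
 [ 0.00000000e+00  0.00000000e+00  0.00000000e+00  1.00000000e+00]]
20 [(530, 66), (535, 79), (540, 81), (545, 69), (635, 32), (640, 78), (645, 79), (650, 81), (655, 84), (660, 81), (665, 78), (670, 45)]
37 [(530, 66), (535, 82), (540, 85), (545, 75), (635, 24), (640, 88), (645, 90), (650, 84), (655, 93), (660, 86), (665, 86), (670, 58)]
55 [(530, 54), (535, 90), (540, 95), (545, 86), (635, 21), (640, 87), (645, 95), (650, 85), (655, 91), (660, 89), (665, 92), (670, 65)]
580 [(-40, 36), (-35, 68), (-30, 68), (-25, 70), (-20, 38), (90, 75), (95, 102), (100, 109), (105, 104), (110, 38)]
600 [(-40, 41), (-35, 68), (-30, 73), (-25, 68), (-20, 32), (90, 77), (95, 98), (100, 110), (105, 107), (110, 25)]invalid input
```

View pics/s1.png

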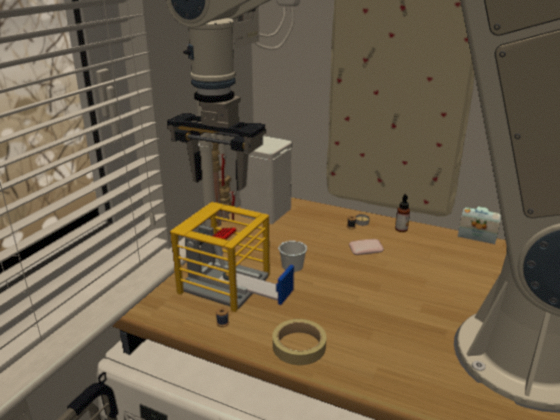

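The move was refused, so the arm is still where it started, above the press (side view: gripper at about (215,140), press at about (222,255)). I left out `tz`, so I'll send all the keys.

```bash
python3 -m creep '[{"tx":0.04,"ty":-0.2,"tz":0,"turn":-1.55},{"tx":0.04,"ty":-0.2,"tz":0,"turn":-1.55},{"tx":0.04,"ty":-0.2,"tz":0,"turn":-1.55},{"tx":0.04,"ty":-0.2,"tz":0,"turn":-1.55},{"tx":0.04,"ty":-0.2,"tz":0,"turn":-1.55},{"tx":0.04,"ty":-0.2,"tz":0,"turn":-1.55},{"tx":0.04,"ty":-0.2,"tz":0,"turn":-1.55},{"tx":0.04,"ty":-0.2,"tz":0,"turn":-1.55},{"tx":0.04,"ty":-0.2,"tz":0,"turn":-1.55},{"tx":0.04,"ty":-0.2,"tz":0,"turn":-1.55},{"tx":0.04,"ty":-0.2,"tz":0,"turn":-1.55},{"tx":0.04,"ty":-0.2,"tz":0,"turn":-1.55},{"tx":0.04,"ty":-0.2,"tz":0,"turn":-1.55},{"tx":0.04,"ty":-0.2,"tz":0,"turn":-1.55},{"tx":0.04,"ty":-0.2,"tz":0,"turn":-1.55}]' 0
```

```text
t: 2.85
ee_pos: [425.1, 40.0, 214.7]
tcp_rot: [0.011, 1.0, 0.0, 0.0]
force: [-0.0, 0.3, -0.4]
finger_gap: 0.3
finger_force: 0.0
```

```bash
python3 -m creep '[{"tx":0,"ty":0,"tz":0.04,"turn":0},{"tx":0,"ty":0,"tz":0.08,"turn":0},{"tx":0,"ty":0,"tz":0.115,"turn":0},{"tx":0,"ty":0,"tz":0.14,"turn":0},{"tx":0,"ty":0,"tz":0.15,"turn":0},{"tx":0,"ty":0,"tz":0.15,"turn":0},{"tx":0,"ty":0,"tz":0.15,"turn":0}]'
python3 - <<'E'
from h import *
pic,P=cloud("side");a=cv2.resize(pic[150:360,150:430],(800,600));cv2.imwrite("pics/s2.png",a)
E
```

```text
t: 3.43
ee_pos: [424.8, 40.0, 64.4]
tcp_rot: [0.011, 1.0, -0.0, -0.001]
force: [0.3, 0.2, 0.8]
finger_gap: 0.3
finger_force: 0.0
```

View pics/s2.png

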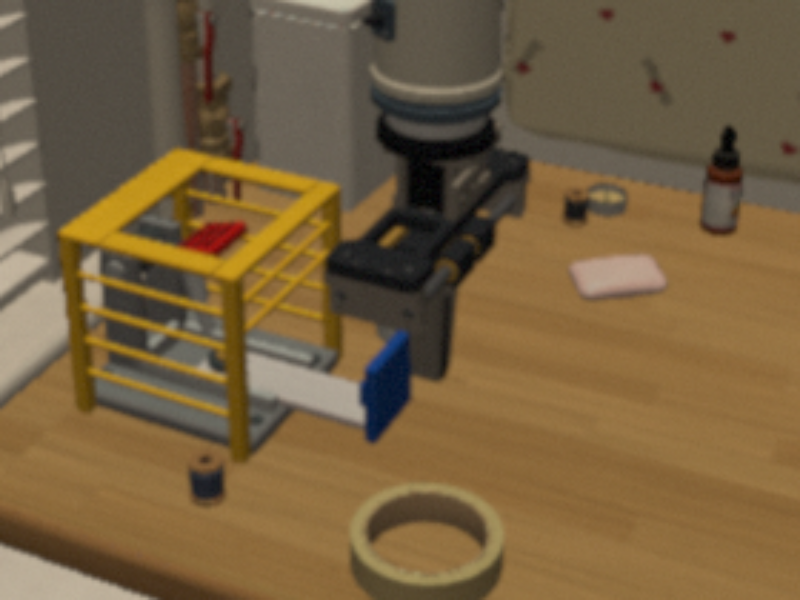

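In the side crop the fingertips are just in front of the tab at (390,385), a little below its top edge. The gripper body at (390,265) is clear of the guard. Next I push.

```bash
python3 -m creep '[{"tx":-0.008,"ty":0,"tz":0,"turn":0},{"tx":-0.013,"ty":0,"tz":0,"turn":0},{"tx":-0.018,"ty":0,"tz":0,"turn":0},{"tx":-0.023,"ty":0,"tz":0,"turn":0},{"tx":-0.028,"ty":0,"tz":0,"turn":0},{"tx":-0.033,"ty":0,"tz":0,"turn":0},{"tx":-0.038,"ty":0,"tz":0,"turn":0},{"tx":-0.043,"ty":0,"tz":0,"turn":0},{"tx":-0.047,"ty":0,"tz":0,"turn":0},{"tx":-0.05,"ty":0,"tz":0,"turn":0},{"tx":-0.05,"ty":0,"tz":0,"turn":0}]'
python3 - <<'E'
from h import *
pic,P=cloud("side");a=cv2.resize(pic[150:360,150:430],(800,600));cv2.imwrite("pics/s3.png",a)
E
```

```text
t: 4.4
ee_pos: [472.5, 38.9, 64.0]
tcp_rot: [0.011, 1.0, -0.0, -0.003]
force: [-9.7, 0.9, 7.1]
finger_gap: -0.0
finger_force: 4.8
```

View pics/s3.png

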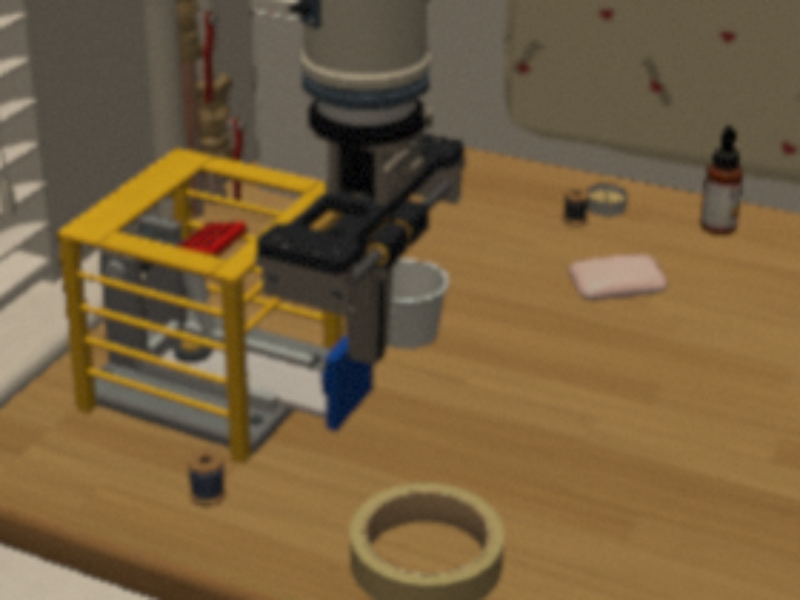

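The push met about 10 N with the TCP at x = 472.5. That fits a stop where the tab face stands 49 mm in front of the guard at x≈530, i.e. at x≈481. I'll measure the tab face to check.

```bash
python3 - <<'E'
from h import *
o=robot.observe();print(o["force"],o["ee_pos"],o["torque"])
def tab(P,pic):
    hsv=cv2.cvtColor(pic,cv2.COLOR_BGR2HSV)
    m=(abs(P[...,0]-480)<50)&(abs(P[...,1]-38)<45)&(abs(hsv[...,0].astype(int)-112)<15)&(hsv[...,1]>90)&(P[...,2]>15)&(P[...,2]<80)
    q=P[m];print(len(q),np.round(np.percentile(q,[2,10,50,90,98],axis=0),1).tolist())
for c in["side","scene"]:
    tab(np.load(f"{c}0.npy"),cv2.imread(f"pics/{c}0.png"));pic,P=cloud(c);tab(P,pic)
    y=cv2.cvtColor(pic,cv2.COLOR_BGR2HSV)
    m=(abs(y[...,0].astype(int)-27)<10)&(y[...,1]>100)&(abs(P[...,0]-540)<30)&(abs(P[...,1]-38)<85)&(P[...,2]>60)&(P[...,2]<140)
    print("guard front",np.round(np.percentile(P[m][:,0],[2,10,50]),1))
E
```

```text
[-8.40877584  0.14019841  6.90180806] [472.48978592  38.89576324  63.99519913] [0.25795413 1.50674729 0.01515351]
405 [[451.3, 14.4, 19.4], [451.8, 22.0, 24.9], [453.0, 48.3, 52.1], [457.2, 68.9, 72.7], [460.1, 71.2, 74.5]]
307 [[481.1, 20.0, 18.8], [482.0, 30.4, 24.2], [483.3, 55.3, 43.9], [488.5, 68.3, 71.3], [491.1, 69.8, 74.3]]
guard front [530.6 531.7 536.4]
566 [[451.0, 6.3, 17.2], [451.9, 9.3, 22.5], [453.4, 32.8, 49.7], [455.9, 56.6, 73.7], [458.7, 61.4, 75.5]]
376 [[481.2, 5.2, 17.0], [482.1, 7.4, 21.3], [483.8, 23.1, 38.6], [485.7, 53.9, 67.9], [487.1, 61.7, 74.8]]
guard front [529.4 530.6 533.3]
```

```bash
python3 -m creep '[{"tx":-0.001,"ty":0,"tz":0,"turn":0},{"tx":-0.002,"ty":0,"tz":0,"turn":0},{"tx":-0.003,"ty":0,"tz":0,"turn":0},{"tx":-0.003,"ty":0,"tz":0,"turn":0},{"tx":-0.003,"ty":0,"tz":0,"turn":0}]'
```

```text
t: 4.97
ee_pos: [472.6, 38.8, 63.7]
tcp_rot: [0.011, 1.0, -0.0, -0.005]
force: [-17.0, 1.8, 14.0]
finger_gap: 0.4
finger_force: 8.8
```

The TCP did not move while the force rose, so the tab is at its stop, 48–49 mm in front of the guard. I'll back off, lift and go above the window.

```bash
python3 -m creep '[{"tx":0.01,"ty":0,"tz":0,"turn":0},{"tx":0.03,"ty":0,"tz":0,"turn":0},{"tx":0.03,"ty":0,"tz":-0.02,"turn":0},{"tx":0.03,"ty":0,"tz":-0.06,"turn":0},{"tx":0.03,"ty":0,"tz":-0.1,"turn":0},{"tx":0.03,"ty":0,"tz":-0.13,"turn":0},{"tx":0.01,"ty":0,"tz":-0.13,"turn":0},{"tx":-0.02,"ty":0,"tz":-0.13,"turn":0},{"tx":-0.055,"ty":0,"tz":-0.13,"turn":0},{"tx":-0.09,"ty":0,"tz":-0.13,"turn":0},{"tx":-0.11,"ty":0,"tz":-0.13,"turn":0},{"tx":-0.116,"ty":0,"tz":-0.13,"turn":0},{"tx":-0.116,"ty":0,"tz":-0.13,"turn":0},{"tx":-0.116,"ty":0,"tz":-0.13,"turn":0}]'
python3 - <<'E'
from h import *
o=robot.observe();print(o["ee_pos"],o["force"])
pic,P=cloud("side");cv2.imwrite("pics/s4.png",cv2.resize(pic[150:360,150:430],(560,420)))
w,Q=cloud("wrist",o);cv2.imwrite("pics/w4.png",w)
hsv=cv2.cvtColor(w,cv2.COLOR_BGR2HSV)
H=hsv[...,0].astype(int)
b=(abs(H-112)<15)&(hsv[...,1]>90)&(abs(Q[...,0]-480)<50)&(abs(Q[...,1]-38)<45)
r=((H<8)|(H>172))&(hsv[...,1]>110)&(Q[...,2]>100)&(Q[...,2]<140)
y=(abs(H-27)<10)&(abs(Q[...,2]-150)<5)
for n,m in(("tab",b),("red",r),("yel",y)):
    print(n,m.sum(), np.round(np.percentile(Q[m],[2,50,98],axis=0),1).tolist() if m.any() else "")
E
```

```text
t: 6.13
ee_pos: [593.0, 36.5, 194.1]
tcp_rot: [0.01, 1.0, -0.0, -0.001]
force: [0.1, 0.1, -0.0]
finger_gap: 0.5
finger_force: 0.0
[593.04467701  36.45054608 194.09462943] [ 0.14350782  0.08054473 -0.0422395 ]
tab 1096 [[483.9, 11.3, 40.1], [489.4, 38.6, 74.1], [506.5, 65.6, 75.9]]
red 2600 [[581.7, -173.9, 124.5], [595.6, 34.1, 129.4], [723.4, 60.1, 136.5]]
yel 14442 [[532.4, -36.4, 147.6], [551.5, 37.3, 149.6], [626.3, 109.9, 151.0]]
```

View pics/w4.png

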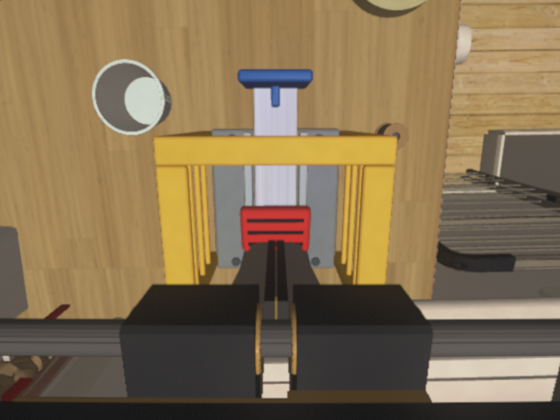

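View pics/s4.png

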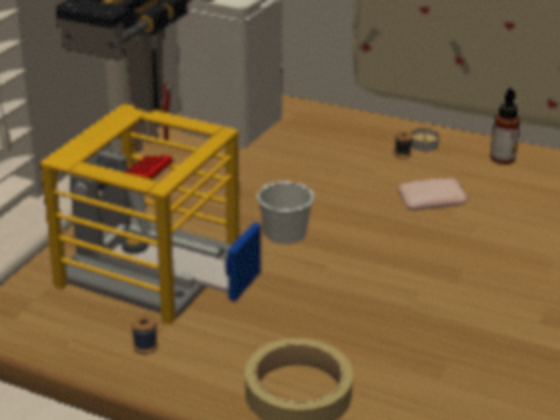

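The fingers sit centrally in the window above the paddle (wrist view: paddle at (275,228)). The tab measures x≈483.5, which is 49 mm in front of the guard. Now I press.

```bash
python3 -m creep '[{"tx":0,"ty":0,"tz":0.02,"turn":0},{"tx":0,"ty":0,"tz":0.04,"turn":0},{"tx":0,"ty":0,"tz":0.055,"turn":0},{"tx":0,"ty":0,"tz":0.063,"turn":0},{"tx":0,"ty":0,"tz":0.069,"turn":0},{"tx":0,"ty":0,"tz":0.074,"turn":0},{"tx":0,"ty":0,"tz":0.079,"turn":0},{"tx":0,"ty":0,"tz":0.083,"turn":0},{"tx":0,"ty":0,"tz":0.085,"turn":0},{"tx":0,"ty":0,"tz":0.085,"turn":0},{"tx":0,"ty":0,"tz":0.085,"turn":0}]'
python3 - <<'E'
from h import *
pic,P=cloud("side");cv2.imwrite("pics/s5.png",cv2.resize(pic[150:360,150:430],(560,420)));print(robot.observe()["ee_pos"],robot.observe()["force"])
E
```

```text
t: 7.15
ee_pos: [593.0, 36.6, 112.1]
tcp_rot: [0.01, 1.0, 0.0, -0.0]
force: [-10.3, 0.5, 20.6]
finger_gap: 0.6
finger_force: 10.5
[592.9710029   36.54107789 112.08232408] [-10.18938242   0.17449802  21.19301499]
```

The TCP is at z = 112 and the force is well above the spring's 9 N, so the lever is on its stop. I'll hold it there.

```bash
python3 -m creep '[{"tx":0,"ty":0,"tz":0.001,"turn":0},{"tx":0,"ty":0,"tz":0.001,"turn":0},{"tx":0,"ty":0,"tz":0.001,"turn":0},{"tx":0,"ty":0,"tz":0.001,"turn":0},{"tx":0,"ty":0,"tz":0.001,"turn":0},{"tx":0,"ty":0,"tz":0.001,"turn":0},{"tx":0,"ty":0,"tz":0.001,"turn":0},{"tx":0,"ty":0,"tz":0.001,"turn":0},{"tx":0,"ty":0,"tz":0.001,"turn":0},{"tx":0,"ty":0,"tz":0.001,"turn":0},{"tx":0,"ty":0,"tz":0.001,"turn":0},{"tx":0,"ty":0,"tz":0.001,"turn":0},{"tx":0,"ty":0,"tz":0.001,"turn":0},{"tx":0,"ty":0,"tz":0.001,"turn":0},{"tx":0,"ty":0,"tz":0.001,"turn":0},{"tx":0,"ty":0,"tz":0.001,"turn":0}]'
python3 -m creep '[{"tx":0,"ty":0,"tz":-0.006,"turn":0},{"tx":0,"ty":0,"tz":-0.015,"turn":0},{"tx":0,"ty":0,"tz":-0.03,"turn":0},{"tx":0,"ty":0,"tz":-0.06,"turn":0},{"tx":0,"ty":0,"tz":-0.095,"turn":0},{"tx":0,"ty":0,"tz":-0.12,"turn":0},{"tx":0,"ty":0,"tz":-0.13,"turn":0},{"tx":0,"ty":0,"tz":-0.13,"turn":0},{"tx":0,"ty":0,"tz":-0.13,"turn":0},{"tx":0,"ty":0,"tz":-0.13,"turn":0}]'
python3 - <<'E'
from h import *
o=robot.observe();w,Q=cloud("wrist",o);cv2.imwrite("pics/w6.png",w)
hsv=cv2.cvtColor(w,cv2.COLOR_BGR2HSV);H=hsv[...,0].astype(int)
b=(abs(H-112)<15)&(hsv[...,1]>90)&(abs(Q[...,0]-480)<50)&(abs(Q[...,1]-38)<45)
r=((H<8)|(H>172))&(hsv[...,1]>110)&(Q[...,2]>100)&(Q[...,2]<140)&(abs(Q[...,1]-37)<35)&(Q[...,0]<640)
for m in(b,r): print(np.round(np.percentile(Q[m],[2,50,98],axis=0),1).tolist())
E
```

```text
t: 8.53
ee_pos: [593.0, 36.6, 111.9]
tcp_rot: [0.01, 1.0, 0.0, -0.0]
force: [-12.7, -0.8, 28.9]
finger_gap: 0.5
finger_force: 14.4
t: 9.37
ee_pos: [592.9, 36.4, 236.8]
tcp_rot: [0.01, 1.0, -0.0, -0.001]
force: [-1.1, -0.4, -0.6]
finger_gap: 0.5
finger_force: 0.0
[[483.6, 11.7, 39.8], [489.1, 38.6, 74.2], [506.7, 65.9, 76.3]]
[[581.5, 13.2, 123.3], [597.4, 36.5, 128.7], [615.3, 59.9, 132.8]]
```

The lever is back up (paddle at z≈128.7, tilted) and the tab is still in at x≈483.6. I'm handing in.

```bash
python3 -c "
from bench import robot
print(robot.finish_job())"
```

```text
the job is handed in; nothing more can be done
None
```

I pushed the tab in to its stop, held the lever fully down for over 1 s, let it spring back up and withdrew. No guard contact or bystander movement was seen, though I did not re-measure the bystanders; the job is handed in with no verdict returned.

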